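Load a centrifuge in balance

ROBOT

A 6-joint arm with a two-finger parallel gripper is mounted at the origin on a cart in front of the work surface, level with it; the furniture and walls round the work are solid. World frame = base frame: x ahead of the robot, y to its left, z up, the work surface at z = 0. Lengths are in m, angles in degrees, forces in N, time in s.
With the tool pointing down it reaches from about 0.375 to 0.9 m from the base axis. Payload 3.1 kg.
Tool frame: the origin (TCP) lies on the centre line of the jaws, within the pads' length; the fingertips stand 19 mm ahead of it and the grasp point (between the pads) is the TCP (tips_ahead is the distance from the TCP to the fingertips, in m); z points along the fingers, y is the line along which they close (so a half turn about z gives the same grasp; the last joint's range is limited). The gripper opens to 87 mm and grips with 3 to 60 N. Pads are 19 mm wide; open, the fingers measure 117 mm over their backs; the gripper's body (75 mm by 190 mm) begins 51 mm behind the grasp point.
Start: joints at [-10.227, 30.224, 82.088, -0, 67.689, -10.227], TCP at [0.625, 0, 0.242] pointing down, gripper open.
Joint ranges: [-176.69, 176.69], [-43.24, 126.21], [12.49, 139.97], [-82, 262], [0, 151.66], [-163.58, 163.58]. Speed limits (degrees/s): [159.86, 159.86, 180, 180, 180, 180].

INTERFACE

Orientations are given as a 3x3 rotation matrix whose columns are the frame's x, y, z axes.
In Python, from rig import read_state, capture, hand_in, trace, landmark_of, tips_ahead gives the robot as it stands.
- The arm moves only by the shell command python3 -m jog 'ROWS'. ROWS is JSON, a list of rows, each an object of numbers: "tx", "ty", "tz": the shift along the tool's x, y, z in cm; "roll": the turn about the tool's z in rad; "jaw": the opening, from 0 (shut) to 1 (fully open). A call has 1 to 8 rows; each row shifts and turns the commanded pose from where the row before left it, along the tool's axes as they then stand; what a row does not reach is not made up. A row lasts 1/10 s, in which the tool goes at most 50 mm and 8.59 degrees, less where a joint would pass 70% of its speed; a pose out of reach is approached as far as the arm can. A call with a gripper value outside its range is refused whole. The fingers move at their own pace and stop on an object; the grip force is fixed at half the most. Time passes only in rows, so rows that do not move let the fingers close. It gives the time, the measured TCP pose, the force, the opening and the grip force at its end, in the units of the state.
- read_state(): the state, without advancing time (a new reading comes with each control period).
- capture(name): name is "scene" or "side" or "wrist"; returns a dict with "img" (480x640x3 uint8, red, green, blue), "vertical_fov" (degrees; the focal length in pixels is half the picture's height over the tangent of half this angle, whatever the lens; pixels are square), "cx", "cy" (the principal point, pixels), "k1" (the pictures are not rectified: a ray, as slopes to the right and down, at radius r is drawn at 1 + k1 r^2 times it, then the intrinsics apply), "cam_to_world" (4x4, takes a point from camera to world coordinates); the wrist camera has in their place "tool_from_camera" (4x4, takes a point from camera to tool coordinates, whose origin is the TCP and whose axes are the flange's). Camera axes: x right, y up, looking along -z (the intrinsics and any distortion apply to the point x, -y, -z); pixel columns grow to the right and rows downward; lengths in m; the calibration is good to about 2 mm. A picture is of the moment at which its call begins: read the wrist's pose just before it. There is no depth.
- hand_in(): hands the job in; it is judged then, once.
Trained networks look in the newest picture that a camera, given by its name, has taken for a name from the list of things; names that differ only in an ending like _2 or _b are one class to them, and where a whole thing is asked for, a point or a joint stands for the part that bears it (a point fixed in the world has none). Each returns a list of dicts, best first, with "p" (0 to 1); they miss things now and then, are a little off and sometimes report something else, mostly with a low value. They report only what shows in the picture. A call takes as long as a camera call.
- trace(camera, thing): "pixels" (480x640 bool, what is visible of it) and "bbox" ([left, top, width, height] in pixels, round what is visible of it).
- landmark_of(camera, thing): "point" ([row, column] in pixels: a listed point, or the origin of a listed thing).
The state is a dict: "time_s": time; "joint_positions": joint angles; "qvel": joint speeds; "tau": joint torques, N m; "position": TCP position; "tcp_rot": TCP orientation; "force": force on the tool from outside, world axes, zero at the start; "moment": the same for the moment, N m; "opening": opening from 0.0 (shut) to 1.0 (fully open); "grasp_force": force on a finger pad.
Only numpy, scipy, OpenCV 4.12 (cv2) and the standard library are available. Lean on these libraries where they do the work, as an engineer would, in place of code of your own. Each camera call takes 0.05 s, during which the arm holds its last target. There are 200 camera calls.

TASK

Load the two large tubes from the rack into the centrifuge so that the rotor is balanced: each fully home in a well, the two directly opposite each other. Then shut the centrifuge's lid completely. Leave the slim tube in the rack and everything else on the bench where it is.

Things in the scene. Friction and masses are not known exactly. Their poses are not given: they have to be found in the camera images.
- tube_a: large conical screw-cap tube, 113 mm tall: clear body 29 mm across with a cone tip, ribbed cap 34 mm across over its top 14 mm. Origin at the cone's tip, z up through the cap. Stands in the rack at the start, tip 5 mm above the worktop. Either large tube may go in any well. Grip the cap or the body just below it
- tube_b: large conical screw-cap tube, 113 mm tall: clear body 29 mm across with a cone tip, ribbed cap 34 mm across over its top 14 mm. Origin at the cone's tip, z up through the cap. Stands in the rack at the start, tip 5 mm above the worktop. Either large tube may go in any well. Grip the cap or the body just below it. The same kind as tube_a
- small_tube: slim conical screw-cap tube, 118 mm tall, cap 22 mm across; origin at its tip, z up. Stays in the rack
- rack: white tube rack, 104 x 152 x 71 mm, fixed to the worktop; origin under its centre, long side along its y. Two perforated decks, the upper at 64 to 69 mm; the large tubes stand, leaning a little, in 31 mm holes with their tips on the 5 mm base, so the caps are at 104 to 118 mm above the worktop
- centrifuge: white bench-top centrifuge, 190 x 190 x 112 mm without its lid, fixed; origin under its centre, x points to its back (hinge side), its control panel faces -x. In its top is a round bowl, 144 mm across, with the rotor inside; the rim is at 112 mm
- rotor: rotor with four upright sleeves (wells) 90 degrees apart, 42 mm from its axis; held still by its brake, at any angle; origin on its axis 24 mm above the worktop, x axis through well0, y axis through well1
- well0 (a point): centre of the mouth of rotor well 0, 101 mm above the worktop; the well is 72 mm deep and tapers from 36 mm across at the mouth to 30 mm at its flat floor. A tube set fully home has its tip 29 mm above the worktop and its cap at 128 to 142 mm, clear of the rim. Well 2 is directly across the rotor from it
- well1 (a point): centre of the mouth of rotor well 1, 101 mm above the worktop; the well is 72 mm deep and tapers from 36 mm across at the mouth to 30 mm at its flat floor. A tube set fully home has its tip 29 mm above the worktop and its cap at 128 to 142 mm, clear of the rim. Well 3 is directly across the rotor from it
- well2 (a point): centre of the mouth of rotor well 2, 101 mm above the worktop; the well is 72 mm deep and tapers from 36 mm across at the mouth to 30 mm at its flat floor. A tube set fully home has its tip 29 mm above the worktop and its cap at 128 to 142 mm, clear of the rim. Well 0 is directly across the rotor from it
- well3 (a point): centre of the mouth of rotor well 3, 101 mm above the worktop; the well is 72 mm deep and tapers from 36 mm across at the mouth to 30 mm at its flat floor. A tube set fully home has its tip 29 mm above the worktop and its cap at 128 to 142 mm, clear of the rim. Well 1 is directly across the rotor from it
- lid (a joint): angle of the centrifuge's lid in rad: 0 closed, about 1.5 to 1.7 at the start (standing open behind the bowl); a stiff hinge holds it at any angle. The lid is a hood 184 x 190 x 42 mm with a clear window
- lid_hinge (a point): centre of the lid's hinge line, 112 mm above the worktop at the back of the centrifuge; its axis is the centrifuge's y
- lid_handle (a point): centre of the lid's handle bar: round, 10 mm thick, 100 mm long along the centrifuge's y, 40 mm beyond the lid's free edge on two side posts, with a 35 mm gap between bar and edge; 224 mm from the hinge line towards the free edge and 44 mm above the lid's lower face
- timer: off-white bench timer, 64 x 66 x 18 mm, lying flat on non-slip feet; bystander, origin under its centre

How it is judged (in metres and radians):
On the way, in this order (a step that is already met when the one before it is completed fails the run):
1. one large tube is fully home in a rotor well (((z of tube_a in the frame of rotor below 0.01 m and horizontal distance between tube_a and rotor below 0.055 m and angle between tube_a's own z axis and vertical below 0.2 rad) or (z of tube_b in the frame of rotor below 0.01 m and horizontal distance between tube_b and rotor below 0.055 m and angle between tube_b's own z axis and vertical below 0.2 rad))), for 0.2 s.
2. both large tubes are fully home in opposite wells, with the lid still open (z of each of tube_a, tube_b in the frame of rotor below 0.01 m and horizontal distance between each of tube_a, tube_b and rotor below 0.055 m and angle between each of tube_a, tube_b's own z axis and vertical below 0.2 rad and horizontal distance between tube_a and tube_b above 0.07 m and value of joint lid above 0.5 rad), for 0.2 s.
At the end, for the whole second after the job is handed in: Both large tubes stand upright (within 0.2 rad) in two opposite rotor wells (84 mm apart, at least 70 mm asked), tips within 5 mm of the well floor and released; the lid is closed to within 0.05 rad (about 10 mm at its edge); the slim tube still stands in the rack; all at rest (z of each of tube_a, tube_b in the frame of rotor below 0.01 m and horizontal distance between each of tube_a, tube_b and rotor below 0.055 m and angle between each of tube_a, tube_b's own z axis and vertical below 0.2 rad and horizontal distance between tube_a and tube_b above 0.07 m and value of joint lid below 0.05 rad and linear speed of each of tube_a, tube_b below 0.02 m/s and horizontal distance between small_tube and rack below 0.1 m and height (world z) of small_tube below 0.02 m and angle between small_tube's own z axis and vertical below 0.3 rad); the robot touches nothing.
It fails at once if a large tube is dropped or laid over (tilted more than 1 rad) (angle between any of tube_a, tube_b's own z axis and vertical above 1 rad).
It fails at once if the slim tube is pulled out or moved more than 30 mm (distance of small_tube from where it was at the start of the episode above 0.03 m).
It also fails if it takes over 72 s, if anything falls off the work surface, if the arm or the gripper's body presses on something with over 40 N, if the wrist force passes 120 N, or if a joint passes its speed limit or range.

## Working session

There is one attempt and no reset: what is moved stays moved. The work goes in short steps, Python scripts to look and compute and a shell command to move; the robot and the scene stay as the last step left them, time stands still between calls to the robot, and variables do not carry over. Pictures are saved under pics/ and viewed, at most 10 in all, crops included, and the job is handed in when it is done.

```bash
ls; mkdir -p pics; cat > h.py <<'E'
import numpy as np, cv2
from rig import *
def ray(c,px,st=None):
    # px=[row,col] -> origin, dir in world
    f=240/np.tan(np.radians(c["vertical_fov"])/2)
    d=np.array([(px[1]-c["cx"])/f,(px[0]-c["cy"])/f]); u=d.copy()
    for _ in range(20): u=d/(1+c["k1"]*(u@u))
    v=np.array([u[0],-u[1],-1])
    if "cam_to_world" in c: T=np.array(c["cam_to_world"])
    else:
        W=np.eye(4); W[:3,:3]=st["tcp_rot"]; W[:3,3]=st["position"]; T=W@np.array(c["tool_from_camera"])
    v=T[:3,:3]@v
    return T[:3,3],v/np.linalg.norm(v)
def atz(c,px,z,st=None):
    o,v=ray(c,px,st); return o+v*(z-o[2])/v[2]
def tri(rs):
    A=sum(np.eye(3)-np.outer(v,v) for o,v in rs); b=sum((np.eye(3)-np.outer(v,v))@o for o,v in rs)
    return np.linalg.solve(A,b)
def save(c,n): cv2.imwrite("pics/"+n,c["img"][:,:,::-1])
E
cat > a.py <<'E'
from h import *
np.set_printoptions(precision=4,suppress=True)
st=read_state(); print(st["time_s"],st["position"])
print(np.array(st["tcp_rot"]))
C={}
for n in ["scene","side","wrist"]:
    C[n]=capture(n); save(C[n],n+"0.png")
    T=np.array(C[n].get("cam_to_world",C[n].get("tool_from_camera"))); print(n,T[:3].tolist(),C[n]["k1"],C[n]["vertical_fov"])
Z=dict(tube_a=.005,small_tube=.005,rack=0,centrifuge=0,rotor=.024,well0=.101,well1=.101,well2=.101,well3=.101,lid_hinge=.112,lid_handle=None,timer=0)
for t,z in Z.items():
    for n in C:
        for r in landmark_of(n,t)[:3]:
            print(t,n,round(r["p"],2),np.round(r["point"],1), "" if z is None else atz(C[n],r["point"],z,st))
E
python3 a.py
```

```text
pics
0.0 [0.6243 0.0002 0.2406]
[[-0.      1.     -0.0021]
 [ 1.      0.      0.0004]
 [ 0.0004 -0.0021 -1.    ]]
scene [[0.7385008549683866, 0.3185856826680648, -0.5942387146676703, -0.1149101877965361], [-0.6740646885623895, 0.3696485725580651, -0.6395285204266293, -0.6729373119580521], [0.015914862369828656, 0.8728476932459109, 0.48773314584006017, 0.598829682630165]] -0.0398885039848121 53.5612667349986
side [[0.9976734953246487, 0.029164844045398656, -0.061619871782612294, 0.41825164157005323], [-0.06815565787448005, 0.40614611637620746, -0.9112629359587828, -1.3283504711143372], [-0.001550169795482152, 0.9133426213772854, 0.40718896467030313, 0.6922599616915163]] -0.10702950165454916 48.89399015106766
wrist [[0.00015712778679137734, 0.9589523500154794, 0.2835672155074462, 0.07882591744610089], [0.9999999787725833, -0.00011288195463060776, -0.00017237312748277317, -0.0013421971310909608], [-0.0001332879941233844, 0.283567236572655, -0.958952347396291, -0.14285548793555197]] -0.019848429982369936 71.28352485347779
tube_a scene 0.89 [381.7 454.6] [ 0.4615 -0.4066  0.005 ]
tube_a s
[... 1461 characters left out ...]
.101 ]
well3 scene 0.96 [198.2 244.7] [0.5121 0.2712 0.101 ]
well3 scene 0.81 [199.4 279.6] [0.5754 0.2073 0.101 ]
well3 scene 0.8 [192.7 259.9] [0.563  0.2747 0.101 ]
well3 side 0.8 [206.3 320.2] [0.5136 0.2686 0.101 ]
well3 side 0.66 [209.8 340. ] [0.5742 0.2322 0.101 ]
well3 side 0.65 [213.3 322.4] [0.5166 0.2054 0.101 ]
lid_hinge scene 0.56 [183.2 271.5] [0.6104 0.2857 0.112 ]
lid_hinge side 0.65 [200.4 352.1] [0.619  0.2868 0.112 ]
lid_handle scene 0.7 [ 96.2 283. ] 
timer scene 0.52 [285.8 332.5] [ 0.5111 -0.0579  0.    ]
timer scene 0.27 [196.  278.2] [0.7284 0.4091 0.    ]
timer side 0.86 [283.8 321. ] [ 0.4948 -0.0654  0.    ]
timer wrist 0.55 [265.3 220.4] [ 0.4984 -0.0635  0.    ]
```

View pics/scene0.png

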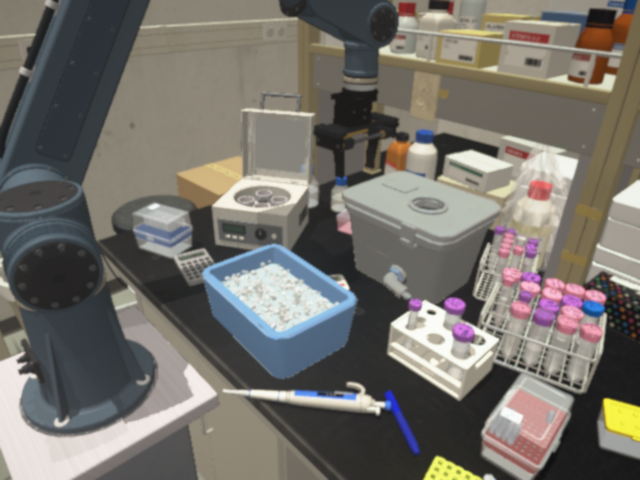

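View pics/side0.png

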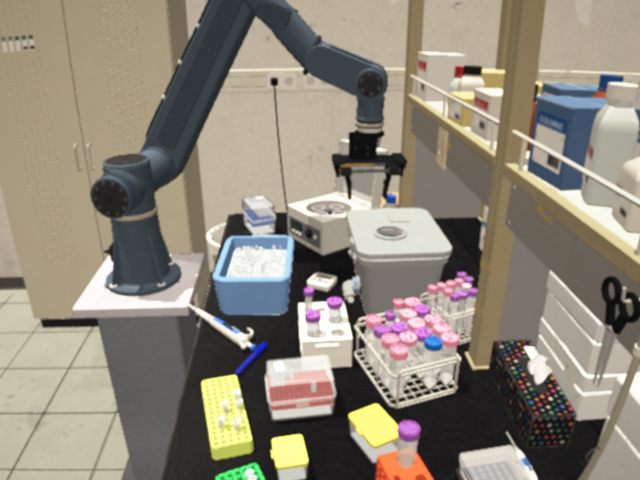

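The scene picture shows the large caps at about (454,305) and (462,333) and the slim cap at (415,306). The centrifuge is at about (263,205) with its lid open behind it and its handle at about (281,97). In the side view, the rack is at about (325,330). Next I'll look at the rotor from the wrist camera.

```bash
python3 -m jog '[{"tz":-4},{"tz":-4},{"tx":4,"ty":-2.5},{"tx":4,"ty":-2.5},{"tx":4,"ty":-2.5},{"tx":4,"ty":-2.5},{"tx":4,"ty":-2.5},{"tx":2,"ty":-2.5}]'; python3 -m jog '[{"roll":-0.14},{"roll":-0.14},{"roll":-0.14},{"roll":-0.14},{"roll":-0.14},{"roll":-0.14},{"roll":-0.14},{"roll":-0.14}]';python3 -m jog '[{"roll":-0.15},{"roll":-0.15},{"roll":-0.15},{},{}]'
cat > b.py <<'E'
from h import *
import sys
np.set_printoptions(precision=4,suppress=True)
st=read_state(); print(st["time_s"],st["position"],st["joint_positions"]); print(np.array(st["tcp_rot"]))
c=capture("wrist"); save(c,sys.argv[1])
for a in sys.argv[2:]:
    t,z=a.split(":")
    for r in landmark_of("wrist",t)[:5]: print(t,round(r["p"],2),np.round(r["point"],1),atz(c,r["point"],float(z),st))
E
python3 b.py w1.png well0:.101 rotor:.024 centrifuge:0 lid_hinge:.112 lid_handle:.33
```

```text
1.95 [0.625  0.     0.2415] [-10.2264  30.2256  82.0877  -0.0016  67.6897 -10.2271]
[[-0.      1.     -0.0001]
 [ 1.      0.     -0.    ]
 [-0.     -0.0001 -1.    ]]$[0]: bad value
$[0]: bad value
$[0]: bad value
```

```bash
python3 -m jog '[{"tx":0,"ty":0,"tz":-4,"roll":0,"jaw":1},{"tx":0,"ty":0,"tz":-4,"roll":0,"jaw":1},{"tx":4,"ty":-2.5,"tz":0,"roll":0,"jaw":1},{"tx":4,"ty":-2.5,"tz":0,"roll":0,"jaw":1},{"tx":4,"ty":-2.5,"tz":0,"roll":0,"jaw":1},{"tx":4,"ty":-2.5,"tz":0,"roll":0,"jaw":1},{"tx":4,"ty":-2.5,"tz":0,"roll":0,"jaw":1},{"tx":2,"ty":-2.5,"tz":0,"roll":0,"jaw":1}]'; python3 -m jog '[{"tx":0,"ty":0,"tz":0,"roll":-0.14,"jaw":1}]'
```

```text
time_s: 3.05
position: [0.4736, 0.2226, 0.3218]
tcp_rot: [[-0.002, 1.0, 0.001], [1.0, 0.002, 0.001], [0.001, 0.001, -1.0]]
force: [-0.6, -0.2, 0.3]
opening: 0.997
grasp_force: 0.0
time_s: 3.15
position: [0.4711, 0.2227, 0.3217]
tcp_rot: [[-0.148, 0.989, -0.003], [0.989, 0.148, 0.001], [0.001, -0.002, -1.0]]
force: [0.6, -1.0, 0.6]
opening: 0.996
grasp_force: 0.0
```

```bash
python3 -m jog '[{"tx":0,"ty":0,"tz":0,"roll":-0.14,"jaw":1},{"tx":0,"ty":0,"tz":0,"roll":-0.14,"jaw":1},{"tx":0,"ty":0,"tz":0,"roll":-0.14,"jaw":1},{"tx":0,"ty":0,"tz":0,"roll":-0.14,"jaw":1},{"tx":0,"ty":0,"tz":0,"roll":-0.14,"jaw":1},{"tx":0,"ty":0,"tz":0,"roll":-0.14,"jaw":1},{"tx":0,"ty":0,"tz":0,"roll":-0.14,"jaw":1},{"tx":0,"ty":0,"tz":0,"roll":-0.14,"jaw":1}]';python3 -m jog '[{"tx":0,"ty":0,"tz":0,"roll":-0.14,"jaw":1},{"tx":0,"ty":0,"tz":0,"roll":-0.14,"jaw":1},{"tx":0,"ty":0,"tz":0,"roll":0,"jaw":1}]'
python3 b.py w1.png well0:.101 rotor:.024 centrifuge:0 lid_hinge:.112 lid_handle:.33
```

```text
time_s: 3.95
position: [0.4749, 0.22, 0.3216]
tcp_rot: [[-0.954, 0.3, 0.0], [0.3, 0.954, 0.0], [-0.0, 0.0, -1.0]]
force: [0.2, -0.8, 0.7]
opening: 1.0
grasp_force: 0.0
time_s: 4.25
position: [0.4749, 0.2201, 0.3216]
tcp_rot: [[-1.0, 0.031, 0.0], [0.031, 1.0, 0.0], [-0.0, 0.0, -1.0]]
force: [0.2, 0.3, 0.2]
opening: 0.998
grasp_force: 0.0
4.25 [0.4749 0.2201 0.3216] [ 12.6162  17.131   90.6114   0.001   72.2492 -75.6082]
[[-0.9995  0.031   0.0001]
 [ 0.031   0.9995  0.    ]
 [-0.0001  0.0001 -1.    ]]
well0 0.84 [246.9 306.3] [0.508  0.2022 0.101 ]
well0 0.83 [241.3 358.3] [0.5032 0.2613 0.101 ]
well0 0.76 [290.3 362.8] [0.5638 0.2667 0.101 ]
well0 0.56 [295.  313.7] [0.5681 0.2083 0.101 ]
rotor 0.66 [250.  333.7] [0.5375 0.2354 0.024 ]
```

View pics/w1.png

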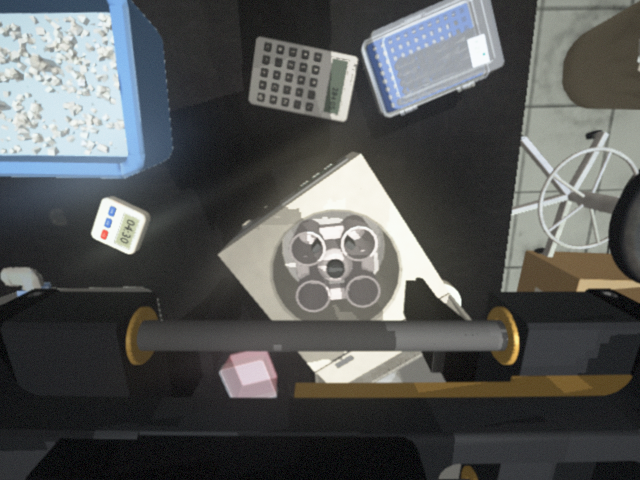

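The wrist view shows four well mouths at about (307,244), (362,243), (312,297) and (363,293). The centrifuge is yawed about 35°, with its lid at the back, towards the bottom right. I'll use the pair across the lid axis: P1 (0.504,0.262) and P2 (0.568,0.207). Now to the rack.

```bash
python3 -m jog '[{"tx":0,"ty":-5,"tz":0,"roll":0,"jaw":1},{"tx":0,"ty":-5,"tz":0,"roll":0,"jaw":1},{"tx":0,"ty":-5,"tz":0,"roll":0,"jaw":1},{"tx":0,"ty":-5,"tz":0,"roll":0,"jaw":1},{"tx":0,"ty":-5,"tz":0,"roll":0,"jaw":1},{"tx":0,"ty":-5,"tz":0,"roll":0,"jaw":1},{"tx":0,"ty":-5,"tz":0,"roll":0,"jaw":1},{"tx":0,"ty":-5,"tz":0,"roll":0,"jaw":1}]';python3 -m jog '[{"tx":0,"ty":-5,"tz":0,"roll":0,"jaw":1},{"tx":0,"ty":-5,"tz":0,"roll":0,"jaw":1},{"tx":0,"ty":-5,"tz":0,"roll":0,"jaw":1},{"tx":0,"ty":-2,"tz":0,"roll":0,"jaw":0.6},{"tx":0,"ty":0,"tz":0,"roll":0,"jaw":0.6}]'
python3 b.py w2.png tube_a:.005 small_tube:.005 rack:0
cat > c.py <<'E'
from h import *
np.set_printoptions(precision=4,suppress=True)
for t in ["tube_a","small_tube"]:
    for r in trace("wrist",t)[:3]:
        y,x=np.nonzero(r["pixels"]); print(t,r["p"],r["bbox"],x.mean(),y.mean())
for n in ["scene"]:
    c=capture(n); rs=landmark_of(n,"lid_handle")[:2]
    for r in rs: print(r["p"],r["point"])
c2=capture("side")
for r in landmark_of("side","lid_handle")[:2]: print("side",r["p"],r["point"]); print(tri([ray(c,rs[0]["point"]),ray(c2,r["point"])]))
E
python3 c.py
```

```text
time_s: 5.35
position: [0.4623, -0.1818, 0.3218]
tcp_rot: [[-0.999, 0.032, 0.001], [0.032, 0.999, -0.0], [-0.001, -0.0, -1.0]]
force: [1.2, -0.6, 0.2]
opening: 1.004
grasp_force: 0.0
time_s: 5.85
position: [0.4571, -0.3527, 0.3211]
tcp_rot: [[-0.999, 0.035, 0.0], [0.035, 0.999, -0.001], [-0.0, -0.001, -1.0]]
force: [0.8, 0.5, -0.7]
opening: 0.896
grasp_force: 0.0
5.85 [ 0.4571 -0.3527  0.3211] [ -48.7337   21.7932   83.3798   -0.0161   74.7985 -136.7107]
[[-0.9994  0.0352  0.0001]
 [ 0.0352  0.9994 -0.0006]
 [-0.0001 -0.0005 -1.    ]]
tube_a 0.74 [205.3 283.7] [ 0.4582 -0.405   0.005 ]
small_tube 0.6 [197.5 351.3] [ 0.4507 -0.3113  0.005 ]
rack 0.89 [220.8 322.6] [ 0.4832 -0.3519  0.    ]
tube_a 0.84 [307.0, 241.2, 30.2, 35.1] 320.6738906088751 259.5304437564499
tube_a 0.58 [253.4, 201.4, 39.8, 35.9] 275.0639913232104 219.56399132321042
small_tube 0.57 [349.4, 200.6, 22.4, 25.2] 359.03125 212.23125
0.67 [95.6, 281.4]
side 0.63 [130.8, 371.6]
[0.6819 0.3262 0.3296]
```

View pics/w2.png

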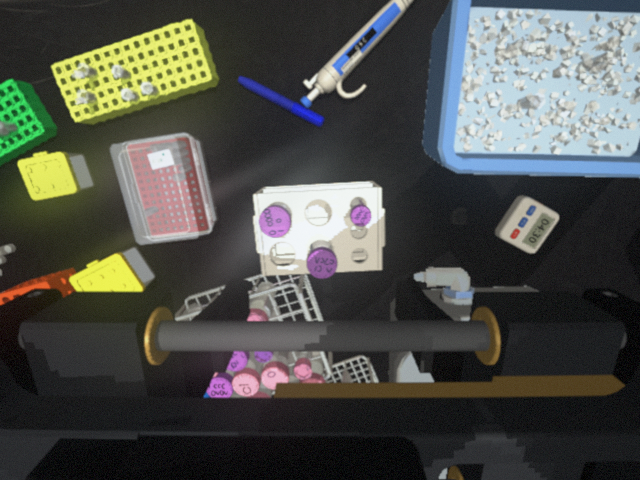

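The caps are at about (275,219) and (321,262), and the slim cap is at (360,214).

```bash
cat > d.py <<'E'
from h import *
np.set_printoptions(precision=4,suppress=True)
st=read_state(); c=capture("wrist"); print(st["position"],st["opening"])
for p in [(219,275),(262,321),(214,360)]: print(p,atz(c,p,.114,st))
R=np.array(st["tcp_rot"])
for t in [(219,275),(262,321)]:
    d=atz(c,t,.114,st); d[2]=.113; print("tool cm",100*R.T@(d-st["position"]))
# cap circles: purple mask
h=cv2.cvtColor(c["img"],cv2.COLOR_RGB2HSV); m=((h[...,0]>125)&(h[...,0]<165)&(h[...,1]>60)).astype(np.uint8)
n,l,s,ce=cv2.connectedComponentsWithStats(m)
for i in range(1,n):
    if s[i,4]>150: print(s[i],ce[i])
E
python3 d.py
```

```text
[ 0.4577 -0.3489  0.3218] 0.6137652953104612
(219, 275) [ 0.4546 -0.3981  0.114 ]
(262, 321) [ 0.5049 -0.3504  0.114 ]
(214, 360) [ 0.4518 -0.3072  0.114 ]
tool cm [ 0.1703 -4.9338 20.8826]
tool cm [-4.7171 -0.0105 20.8831]
[256 205  31  31 754] [270.9363 220.2971]
[347 204  20  21 322] [356.6025 214.5994]
[303 247  30  32 725] [317.7738 262.4593]
```

```bash
python3 -m jog '[{"tx":-4.8,"ty":-0.3,"tz":0,"roll":0,"jaw":0.6},{"tx":0,"ty":0,"tz":4,"roll":0,"jaw":0.6},{"tx":0,"ty":0,"tz":4,"roll":0,"jaw":0.6},{"tx":0,"ty":0,"tz":4,"roll":0,"jaw":0.6},{"tx":0,"ty":0,"tz":4,"roll":0,"jaw":0.6},{"tx":0,"ty":0,"tz":3,"roll":0,"jaw":0.6},{"tx":0,"ty":0,"tz":2,"roll":0,"jaw":0.6},{"tx":0,"ty":0,"tz":0,"roll":0,"jaw":0.6}]'; python3 b.py w3.png tube_a:.005;  python3 -m jog '[{"tx":0,"ty":0,"tz":0,"roll":0,"jaw":0.1},{"tx":0,"ty":0,"tz":0,"roll":0,"jaw":0.1},{"tx":0,"ty":0,"tz":0,"roll":0,"jaw":0.1},{"tx":0,"ty":0,"tz":0,"roll":0,"jaw":0.1},{"tx":0,"ty":0,"tz":0,"roll":0,"jaw":0.1}]'
```

```text
time_s: 7.2
position: [0.5037, -0.3524, 0.1083]
tcp_rot: [[-1.0, 0.031, -0.005], [0.031, 1.0, 0.005], [0.005, 0.005, -1.0]]
force: [-0.5, 0.2, 0.2]
opening: 0.601
grasp_force: 0.0
7.2 [ 0.5037 -0.3524  0.1083] [ -45.3833   39.3332   89.4314   -0.0019   51.6462 -133.6197]
[[-0.9995  0.0308 -0.0051]
 [ 0.0307  0.9995  0.0051]
 [ 0.0052  0.0049 -1.    ]]
tube_a 0.93 [255.4 318.1] [ 0.5071 -0.3541  0.005 ]
tube_a 0.67 [195.1 246.8] [ 0.4586 -0.4051  0.005 ]
time_s: 7.8
position: [0.5059, -0.355, 0.1126]
tcp_rot: [[-1.0, 0.031, 0.002], [0.031, 1.0, -0.002], [-0.002, -0.002, -1.0]]
force: [-0.3, -1.1, 4.1]
opening: 0.375
grasp_force: 29.6
```

```bash
python3 -m jog '[{"tx":0,"ty":0,"tz":-3,"roll":0,"jaw":0.1},{"tx":0,"ty":0,"tz":-4,"roll":0,"jaw":0.1},{"tx":0,"ty":0,"tz":-5,"roll":0,"jaw":0.1},{"tx":0,"ty":0,"tz":-5,"roll":0,"jaw":0.1},{"tx":0,"ty":3,"tz":-3,"roll":0,"jaw":0.1},{"tx":0,"ty":5,"tz":0,"roll":0,"jaw":0.1},{"tx":0,"ty":5,"tz":0,"roll":0,"jaw":0.1},{"tx":0,"ty":5,"tz":0,"roll":0,"jaw":0.1}]'; python3 -m jog '[{"tx":0,"ty":5,"tz":0,"roll":0,"jaw":0.1},{"tx":0,"ty":5,"tz":0,"roll":0,"jaw":0.1},{"tx":0,"ty":5,"tz":0,"roll":0,"jaw":0.1},{"tx":0,"ty":5,"tz":0,"roll":0,"jaw":0.1},{"tx":0,"ty":5,"tz":0,"roll":0,"jaw":0.1},{"tx":0,"ty":5,"tz":0,"roll":0,"jaw":0.1},{"tx":0,"ty":4,"tz":0,"roll":0,"jaw":0.1},{"tx":0,"ty":3,"tz":0,"roll":0,"jaw":0.1}]';  python3 -m jog '[{"tx":0,"ty":0,"tz":0,"roll":-0.12,"jaw":0.1},{"tx":0,"ty":0,"tz":0,"roll":-0.12,"jaw":0.1},{"tx":0,"ty":0,"tz":0,"roll":-0.12,"jaw":0.1},{"tx":0,"ty":0,"tz":0,"roll":-0.12,"jaw":0.1},{"tx":0,"ty":0,"tz":0,"roll":-0.12,"jaw":0.1},{"tx":0,"ty":0,"tz":0,"roll":0,"jaw":0.1},{"tx":0,"ty":0,"tz":0,"roll":0,"jaw":0.1}]'
cat > e.py <<'E'
from h import *
import sys
np.set_printoptions(precision=4,suppress=True)
g=np.array([float(x) for x in sys.argv[1:4]])
P=[];
for _ in range(3):
    c=capture("wrist"); st=read_state(); P.append(st["position"]) 
p=np.mean(P,0); R=np.array(st["tcp_rot"]); print(p,st["opening"],st["grasp_force"],st["joint_positions"][5]); print(R)
for r in landmark_of("wrist","tube_a")[:2]: print(r["p"],r["point"],100*(R.T@(atz(c,r["point"],p[2]-.107,st)-p)))
for r in landmark_of("wrist","well0")[:5]: print(r["p"],r["point"],atz(c,r["point"],.101,st))
print("tool cm",100*R.T@(g-p))
if len(sys.argv)>4: save(c,sys.argv[4])
E
python3 e.py .5678 .2074 .22
```

```text
time_s: 8.6
position: [0.5102, -0.1724, 0.3116]
tcp_rot: [[-0.999, 0.032, -0.0], [0.032, 0.999, 0.001], [0.0, 0.001, -1.0]]
force: [0.5, -0.5, -0.4]
opening: 0.373
grasp_force: 29.7
time_s: 9.4
position: [0.5212, 0.1983, 0.3112]
tcp_rot: [[-1.0, 0.029, -0.001], [0.029, 1.0, 0.001], [0.001, 0.001, -1.0]]
force: [1.1, -1.0, -0.6]
opening: 0.373
grasp_force: 29.7
time_s: 10.1
position: [0.5219, 0.1956, 0.3113]
tcp_rot: [[-0.844, -0.537, -0.001], [-0.537, 0.844, 0.0], [0.001, 0.0, -1.0]]
force: [-1.1, -0.1, -1.2]
opening: 0.369
grasp_force: 29.7
[0.522  0.1956 0.3114] 0.370913952283992 29.657718048111974 -113.4877471596055
[[-0.8431 -0.5378 -0.0004]
 [-0.5378  0.8431 -0.    ]
 [ 0.0003  0.0002 -1.    ]]
0.65 [252.5, 321.5] [-0.3627  0.1082 10.6999]
0.94 [260.7, 305.4] [0.571  0.2067 0.101 ]
0.8 [238.3, 377.2] [0.5065 0.2594 0.101 ]
0.79 [282.5, 349.6] [0.5664 0.2631 0.101 ]
0.71 [211.4, 329.8] [0.5093 0.1992 0.101 ]
tool cm [-4.4992 -1.4645  9.1371]
```

```bash
python3 -m jog '[{"tx":-2.2,"ty":-0.8,"tz":0,"roll":0,"jaw":0.1},{"tx":-2.25,"ty":-0.8,"tz":0,"roll":0,"jaw":0.1},{"tx":0,"ty":0,"tz":4,"roll":0,"jaw":0.1},{"tx":0,"ty":0,"tz":3.6,"roll":0,"jaw":0.1},{"tx":0,"ty":0,"tz":2,"roll":0,"jaw":0.1},{"tx":0,"ty":0,"tz":0,"roll":0,"jaw":0.1},{"tx":0,"ty":0,"tz":0,"roll":0,"jaw":0.1}]'; python3 e.py .5695 .207 .136 w4.png
```

```text
time_s: 11.05
position: [0.5688, 0.2061, 0.2158]
tcp_rot: [[-0.843, -0.539, 0.0], [-0.539, 0.843, 0.0], [-0.0, -0.0, -1.0]]
force: [-0.9, 0.1, 0.0]
opening: 0.371
grasp_force: 29.7
[0.5696 0.2063 0.2172] 0.3703231409924295 29.657324820130384 -113.25562315192639
[[-0.8424 -0.5389  0.0038]
 [-0.5389  0.8424  0.0006]
 [-0.0035 -0.0015 -1.    ]]
0.95 [248.5, 321.0] [-0.0417  0.0742 10.7001]
0.94 [276.7, 381.5] [0.566  0.2646 0.101 ]
0.93 [213.7, 422.4] [0.505  0.2606 0.101 ]
0.81 [243.8, 320.5] [0.5693 0.2063 0.101 ]
0.72 [175.8, 357.5] [0.5083 0.2008 0.101 ]
tool cm [-0.0052  0.0771  8.1186]
```

View pics/w4.png

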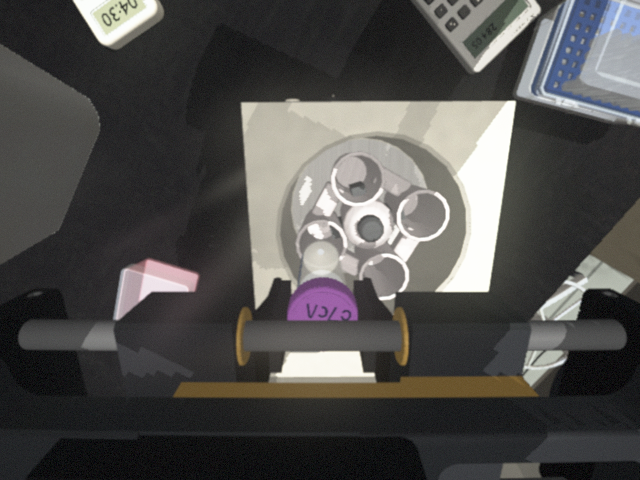

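The picture shows the tube's tip at about (320,250), over the well mouth ring at (321,240). Inserting.

```bash
python3 -m jog '[{"tx":0,"ty":0,"tz":1.5,"roll":0,"jaw":0.1},{"tx":0,"ty":0,"tz":1.5,"roll":0,"jaw":0.1},{"tx":0,"ty":0,"tz":1.5,"roll":0,"jaw":0.1},{"tx":0,"ty":0,"tz":1.5,"roll":0,"jaw":0.1},{"tx":0,"ty":0,"tz":0,"roll":0,"jaw":0.1}]'; python3 -m jog '[{"tx":0,"ty":0,"tz":1,"roll":0,"jaw":0.1},{"tx":0,"ty":0,"tz":0.8,"roll":0,"jaw":0.1},{"tx":0,"ty":0,"tz":0,"roll":0,"jaw":0.1},{"tx":0,"ty":0,"tz":0,"roll":0,"jaw":0.1}]'
```

```text
time_s: 11.8
position: [0.5673, 0.2059, 0.1545]
tcp_rot: [[-0.842, -0.539, -0.003], [-0.539, 0.842, -0.0], [0.003, 0.001, -1.0]]
force: [-0.7, 0.2, -0.5]
opening: 0.375
grasp_force: 29.7
time_s: 12.2
position: [0.5685, 0.2061, 0.1377]
tcp_rot: [[-0.842, -0.539, 0.0], [-0.539, 0.842, 0.0], [-0.0, -0.0, -1.0]]
force: [0.3, -0.3, -0.5]
opening: 0.377
grasp_force: 29.7
```

```bash
python3 -m jog '[{"tx":0,"ty":0,"tz":0.3,"roll":0,"jaw":0.1},{"tx":0,"ty":0,"tz":0,"roll":0,"jaw":0.1}]'; python3 -m jog '[{"tx":0,"ty":0,"tz":0,"roll":0,"jaw":0.55},{"tx":0,"ty":0,"tz":0,"roll":0,"jaw":0.55},{"tx":0,"ty":0,"tz":0,"roll":0,"jaw":0.55},{"tx":0,"ty":0,"tz":-3,"roll":0,"jaw":0.55},{"tx":0,"ty":0,"tz":-4,"roll":0,"jaw":0.55},{"tx":0,"ty":0,"tz":-4,"roll":0,"jaw":0.55},{"tx":0,"ty":0,"tz":-5,"roll":0,"jaw":0.55},{"tx":0,"ty":0,"tz":0,"roll":0,"jaw":0.55}]'; python3 e.py .5695 .207 .136; python3 - <<'E'
from h import *
st=read_state(); c=capture("wrist"); save(c,"w5.png")
h=cv2.cvtColor(c["img"],cv2.COLOR_RGB2HSV); m=((h[...,0]>125)&(h[...,0]<165)&(h[...,1]>60)).astype(np.uint8)
n,l,s,ce=cv2.connectedComponentsWithStats(m)
for i in range(1,n):
    if s[i,4]>150: print(s[i],ce[i],atz(c,ce[i][::-1],.14,st))
E
```

```text
time_s: 12.4
position: [0.57, 0.2066, 0.1365]
tcp_rot: [[-0.842, -0.539, 0.004], [-0.539, 0.842, 0.001], [-0.004, -0.001, -1.0]]
force: [-0.4, 0.0, 6.6]
opening: 0.374
grasp_force: 29.3
time_s: 13.2
position: [0.5724, 0.2069, 0.3022]
tcp_rot: [[-0.842, -0.539, 0.015], [-0.539, 0.842, 0.002], [-0.014, -0.006, -1.0]]
force: [0.6, 0.4, 0.1]
opening: 0.552
grasp_force: 0.0
[0.5689 0.2062 0.2961] 0.5498710023535771 0.0 -113.26370394782529
[[-0.8423 -0.539  -0.0013]
 [-0.539   0.8423 -0.0002]
 [ 0.0012  0.0005 -1.    ]]
0.64 [208.9, 324.8] [ 3.2769  0.4107 10.704 ]
0.97 [197.0, 398.8] [0.5022 0.2579 0.101 ]
0.95 [249.8, 369.4] [0.564  0.2649 0.101 ]
0.9 [170.7, 345.2] [0.5097 0.198  0.101 ]
0.62 [224.0, 320.1] [0.5685 0.2062 0.101 ]
tool cm [-0.1084  0.0284 16.0122]
[ 304  212   37   37 1073] [321.90680336 229.97670084] [0.56304039 0.20532205 0.14      ]
```

```bash
python3 -m jog '[{"tx":5,"ty":0,"tz":-1,"roll":0,"jaw":0.6},{"tx":5,"ty":0,"tz":0,"roll":0,"jaw":0.6},{"tx":0,"ty":0,"tz":0,"roll":0.12,"jaw":0.6},{"tx":0,"ty":0,"tz":0,"roll":0.12,"jaw":0.6},{"tx":0,"ty":0,"tz":0,"roll":0.12,"jaw":0.6},{"tx":0,"ty":0,"tz":0,"roll":0.12,"jaw":0.6},{"tx":0,"ty":0,"tz":0,"roll":0.12,"jaw":0.6}]'; python3 -m jog '[{"tx":0,"ty":-5,"tz":0,"roll":0,"jaw":0.6},{"tx":0,"ty":-5,"tz":0,"roll":0,"jaw":0.6},{"tx":0,"ty":-5,"tz":0,"roll":0,"jaw":0.6},{"tx":0,"ty":-5,"tz":0,"roll":0,"jaw":0.6},{"tx":0,"ty":-5,"tz":0,"roll":0,"jaw":0.6},{"tx":0,"ty":-5,"tz":0,"roll":0,"jaw":0.6},{"tx":0,"ty":-5,"tz":0,"roll":0,"jaw":0.6},{"tx":0,"ty":-5,"tz":0,"roll":0,"jaw":0.6}]'; python3 -m jog '[{"tx":0,"ty":-5,"tz":0,"roll":0,"jaw":0.6},{"tx":0.5,"ty":-5,"tz":0,"roll":0,"jaw":0.6},{"tx":0.5,"ty":-5,"tz":0,"roll":0,"jaw":0.6},{"tx":0,"ty":0,"tz":0,"roll":0,"jaw":0.6},{"tx":0,"ty":0,"tz":0,"roll":0,"jaw":0.6}]';  python3 - <<'E'
from h import *
st=read_state(); c=capture("wrist"); print(st["position"])
h=cv2.cvtColor(c["img"],cv2.COLOR_RGB2HSV); m=((h[...,0]>125)&(h[...,0]<165)&(h[...,1]>60)).astype(np.uint8)
n,l,s,ce=cv2.connectedComponentsWithStats(m)
for i in range(1,n):
    if s[i,4]>150:
        g=atz(c,ce[i][::-1],.114,st); print(s[i],ce[i],g,100*np.array(st["tcp_rot"]).T@(g-st["position"]))
for t in ["tube_a","small_tube"]:
  for r in landmark_of("wrist",t)[:2]: print(t,r["p"],atz(c,r["point"],.005,st))
E
```

```text
time_s: 14.2
position: [0.4842, 0.1526, 0.3028]
tcp_rot: [[-0.999, 0.036, -0.003], [0.036, 0.999, -0.0], [0.003, -0.0, -1.0]]
force: [-0.5, 0.6, 0.2]
opening: 0.597
grasp_force: 0.0
time_s: 15.0
position: [0.4717, -0.2488, 0.3028]
tcp_rot: [[-1.0, 0.031, -0.002], [0.031, 1.0, 0.002], [0.002, 0.002, -1.0]]
force: [0.4, 0.3, 0.7]
opening: 0.604
grasp_force: 0.0
time_s: 15.5
position: [0.4571, -0.3968, 0.3022]
tcp_rot: [[-0.999, 0.033, -0.002], [0.033, 0.999, 0.004], [0.002, 0.004, -1.0]]
force: [-0.1, 0.5, -0.2]
opening: 0.597
grasp_force: 0.0
[ 0.45705832 -0.39678865  0.30216795]
[395 207  22  22 376] [405.55851064 217.91489362] [ 0.45234545 -0.31037441  0.114     ] [ 0.71384625  8.55386161 18.84913721]
[299 208  32  33 850] [314.40470588 224.14588235] [ 0.45567371 -0.40281148  0.114     ] [ 0.07231802 -0.67349713 18.81475099]
[252 351  30  31 639] [267.94679186 366.76995305] [ 0.6234898  -0.46347078  0.114     ] [-16.90256885  -6.17507866  18.75373995]
[289 352  20  21 334] [298.69161677 361.65868263] [ 0.61778016 -0.42742015  0.114     ] [-16.21145824  -2.59113731  18.76817465]
tube_a 0.59 [ 0.45831293 -0.40349121  0.005     ]
small_tube 0.78 [ 0.45142882 -0.30958112  0.005     ]
```

```bash
python3 -m jog '[{"tx":0,"ty":-0.65,"tz":0,"roll":0,"jaw":0.6},{"tx":0,"ty":0,"tz":4,"roll":0,"jaw":0.6},{"tx":0,"ty":0,"tz":4,"roll":0,"jaw":0.6},{"tx":0,"ty":0,"tz":4,"roll":0,"jaw":0.6},{"tx":0,"ty":0,"tz":4,"roll":0,"jaw":0.6},{"tx":0,"ty":0,"tz":3,"roll":0,"jaw":0.6},{"tx":0,"ty":0,"tz":0,"roll":0,"jaw":0.6}]'; python3 -m jog '[{"tx":0,"ty":0,"tz":0,"roll":0,"jaw":0.6},{"tx":0,"ty":0,"tz":0,"roll":0,"jaw":0.1},{"tx":0,"ty":0,"tz":0,"roll":0,"jaw":0.1},{"tx":0,"ty":0,"tz":0,"roll":0,"jaw":0.1},{"tx":0,"ty":0,"tz":0,"roll":0,"jaw":0.1},{"tx":0,"ty":0,"tz":0,"roll":0,"jaw":0.1},{"tx":0,"ty":0,"tz":0,"roll":0,"jaw":0.1}]'
```

```text
time_s: 16.35
position: [0.4562, -0.3995, 0.1103]
tcp_rot: [[-1.0, 0.03, -0.006], [0.029, 1.0, 0.008], [0.006, 0.007, -1.0]]
force: [-0.8, 0.1, 0.5]
opening: 0.594
grasp_force: 0.0
time_s: 17.05
position: [0.4585, -0.4037, 0.1157]
tcp_rot: [[-1.0, 0.031, 0.002], [0.031, 1.0, -0.002], [-0.002, -0.002, -1.0]]
force: [-0.8, -0.7, 6.2]
opening: 0.376
grasp_force: 30.0
```

```bash
python3 -m jog '[{"tx":0,"ty":0,"tz":-3,"roll":0,"jaw":0.1},{"tx":0,"ty":0,"tz":-4,"roll":0,"jaw":0.1},{"tx":0,"ty":0,"tz":-5,"roll":0,"jaw":0.1},{"tx":0,"ty":0,"tz":-5,"roll":0,"jaw":0.1},{"tx":0,"ty":3,"tz":-3,"roll":0,"jaw":0.1},{"tx":0,"ty":5,"tz":0,"roll":0,"jaw":0.1},{"tx":0,"ty":5,"tz":0,"roll":0,"jaw":0.1},{"tx":0,"ty":5,"tz":0,"roll":0,"jaw":0.1}]'; python3 -m jog '[{"tx":0,"ty":5,"tz":0,"roll":0,"jaw":0.1},{"tx":0,"ty":5,"tz":0,"roll":0,"jaw":0.1},{"tx":0,"ty":5,"tz":0,"roll":0,"jaw":0.1},{"tx":0,"ty":5,"tz":0,"roll":0,"jaw":0.1},{"tx":0,"ty":5,"tz":0,"roll":0,"jaw":0.1},{"tx":0,"ty":5,"tz":0,"roll":0,"jaw":0.1},{"tx":0,"ty":5,"tz":0,"roll":0,"jaw":0.1},{"tx":0,"ty":5,"tz":0,"roll":0,"jaw":0.1}]';  python3 -m jog '[{"tx":0,"ty":4,"tz":0,"roll":0,"jaw":0.1},{"tx":0,"ty":2,"tz":0,"roll":-0.12,"jaw":0.1},{"tx":0,"ty":0,"tz":0,"roll":-0.12,"jaw":0.1},{"tx":0,"ty":0,"tz":0,"roll":-0.12,"jaw":0.1},{"tx":0,"ty":0,"tz":0,"roll":-0.12,"jaw":0.1},{"tx":0,"ty":0,"tz":0,"roll":-0.12,"jaw":0.1},{"tx":0,"ty":0,"tz":0,"roll":0,"jaw":0.1},{"tx":0,"ty":0,"tz":0,"roll":0,"jaw":0.1}]'; python3 e.py .5045 .260 .22
```

```text
time_s: 17.85
position: [0.4627, -0.2209, 0.3142]
tcp_rot: [[-0.999, 0.032, -0.0], [0.032, 0.999, 0.001], [0.0, 0.001, -1.0]]
force: [-0.1, 0.7, -0.9]
opening: 0.374
grasp_force: 30.0
time_s: 18.65
position: [0.4749, 0.179, 0.3141]
tcp_rot: [[-1.0, 0.031, -0.001], [0.031, 1.0, -0.0], [0.001, -0.0, -1.0]]
force: [1.2, -0.4, -0.5]
opening: 0.374
grasp_force: 30.0
time_s: 19.45
position: [0.4772, 0.2369, 0.314]
tcp_rot: [[-0.844, -0.537, -0.001], [-0.537, 0.844, -0.0], [0.001, 0.0, -1.0]]
force: [-0.4, 0.3, -0.7]
opening: 0.375
grasp_force: 30.0
[0.4774 0.2369 0.3142] 0.374185321697572 29.99984299123753 -108.16374757911767
[[-0.8431 -0.5377 -0.0004]
 [-0.5377  0.8431 -0.    ]
 [ 0.0004  0.0002 -1.    ]]
0.76 [250.8, 267.5] [-0.2267 -4.1325 10.6992]
0.86 [296.4, 299.7] [0.5685 0.266  0.101 ]
0.73 [274.5, 251.6] [0.5746 0.2053 0.101 ]
0.71 [226.7, 276.3] [0.5109 0.2008 0.101 ]
0.58 [250.8, 323.9] [0.5062 0.2597 0.101 ]
tool cm [-3.5349  0.4885  9.4139]
```

```bash
python3 -m jog '[{"tx":-1.8,"ty":0.2,"tz":0,"roll":0,"jaw":0.1},{"tx":-1.75,"ty":0.25,"tz":0,"roll":0,"jaw":0.1},{"tx":0,"ty":0,"tz":4,"roll":0,"jaw":0.1},{"tx":0,"ty":0,"tz":3.4,"roll":0,"jaw":0.1},{"tx":0,"ty":0,"tz":2,"roll":0,"jaw":0.1},{"tx":0,"ty":0,"tz":0,"roll":0,"jaw":0.1},{"tx":0,"ty":0,"tz":0,"roll":0,"jaw":0.1}]'; python3 e.py .505 .260 .139 w6.png
```

```text
time_s: 20.4
position: [0.5054, 0.26, 0.2206]
tcp_rot: [[-0.843, -0.539, 0.0], [-0.539, 0.843, 0.0], [-0.0, -0.0, -1.0]]
force: [-0.1, -0.1, -0.7]
opening: 0.375
grasp_force: 30.0
[0.5062 0.2602 0.2218] 0.375585204785987 29.999816705239937 -106.64526058457204
[[-0.8424 -0.5388  0.0035]
 [-0.5388  0.8424  0.001 ]
 [-0.0035 -0.001  -1.    ]]
0.61 [247.8, 248.2] [ 0.015  -5.6343 10.7059]
0.56 [249.8, 319.4] [-0.1474 -0.052  10.7006]
0.9 [241.8, 322.8] [0.5046 0.2616 0.101 ]
0.87 [212.6, 254.5] [0.5135 0.2023 0.101 ]
tool cm [0.1384 0.0562 8.2835]
```

View pics/w6.png

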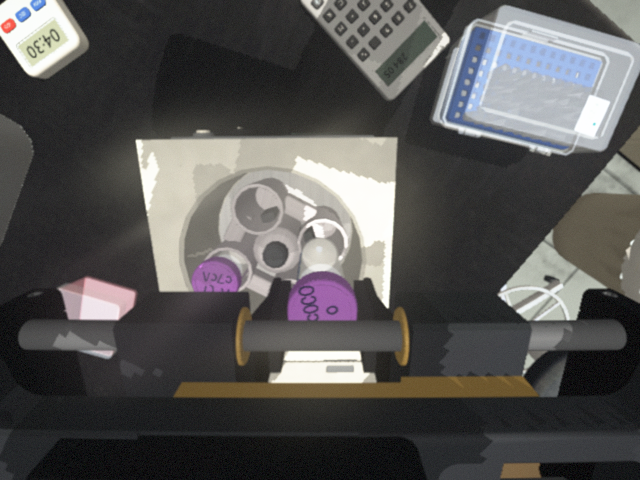

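The second tube's tip, at about (321,250), is over the well ring at (323,241). The first tube's cap is seated at (217,275), across the rotor.

```bash
python3 -m jog '[{"tx":0.05,"ty":0.1,"tz":1.5,"roll":0,"jaw":0.1},{"tx":0,"ty":0,"tz":1.5,"roll":0,"jaw":0.1},{"tx":0,"ty":0,"tz":1.5,"roll":0,"jaw":0.1},{"tx":0,"ty":0,"tz":1.5,"roll":0,"jaw":0.1},{"tx":0,"ty":0,"tz":0,"roll":0,"jaw":0.1}]'; python3 -m jog '[{"tx":0,"ty":0,"tz":1,"roll":0,"jaw":0.1},{"tx":0,"ty":0,"tz":0.8,"roll":0,"jaw":0.1},{"tx":0,"ty":0,"tz":0.3,"roll":0,"jaw":0.1},{"tx":0,"ty":0,"tz":0,"roll":0,"jaw":0.1}]'
```

```text
time_s: 21.15
position: [0.5033, 0.2602, 0.1594]
tcp_rot: [[-0.842, -0.539, -0.002], [-0.539, 0.842, -0.001], [0.002, 0.001, -1.0]]
force: [-0.2, 0.6, -0.9]
opening: 0.378
grasp_force: 30.0
time_s: 21.55
position: [0.5047, 0.2608, 0.1399]
tcp_rot: [[-0.842, -0.539, 0.001], [-0.539, 0.842, 0.001], [-0.001, -0.0, -1.0]]
force: [-0.3, 0.5, 1.9]
opening: 0.374
grasp_force: 30.0
```

```bash
python3 -m jog '[{"tx":0,"ty":0,"tz":0.2,"roll":0,"jaw":0.1},{"tx":0,"ty":0,"tz":0,"roll":0,"jaw":0.1}]'; python3 -m jog '[{"tx":0,"ty":0,"tz":0,"roll":0,"jaw":0.55},{"tx":0,"ty":0,"tz":0,"roll":0,"jaw":0.55},{"tx":0,"ty":0,"tz":0,"roll":0,"jaw":0.55},{"tx":0,"ty":0,"tz":-3,"roll":0,"jaw":0.55},{"tx":0,"ty":0,"tz":-4,"roll":0,"jaw":0.55},{"tx":0,"ty":0,"tz":-4,"roll":0,"jaw":0.55},{"tx":4,"ty":0,"tz":-3,"roll":0,"jaw":0.55},{"tx":4,"ty":0,"tz":0,"roll":0,"jaw":0.55}]';python3 -m jog '[{"tx":0,"ty":0,"tz":0,"roll":0,"jaw":0},{"tx":0,"ty":0,"tz":0,"roll":0,"jaw":0}]'; cat > f.py <<'E'
from h import *
np.set_printoptions(precision=4,suppress=True)
st=read_state(); c=capture("wrist"); save(c,"w7.png"); print(st["time_s"],st["position"])
h=cv2.cvtColor(c["img"],cv2.COLOR_RGB2HSV); m=((h[...,0]>125)&(h[...,0]<165)&(h[...,1]>60)).astype(np.uint8)
n,l,s,ce=cv2.connectedComponentsWithStats(m)
for i in range(1,n):
    if s[i,4]>150: print(s[i],atz(c,ce[i][::-1],.138,st))
cs=capture("scene"); cd=capture("side"); save(cs,"s7.png")
a=landmark_of("scene","lid_handle")[:2]; b=landmark_of("side","lid_handle")[:2]
for x in a:
    for y in b: print(x["p"],x["point"],y["p"],y["point"],tri([ray(cs,x["point"]),ray(cd,y["point"])]))
cv2.imwrite("pics/crop.png",np.vstack([cv2.resize(k["img"][v[0]:v[0]+150,v[1]:v[1]+200,::-1],(800,600))[::1,::1] for k,v in [(cs,(80,190))]]))
E
python3 f.py
```

```text
time_s: 21.75
position: [0.5058, 0.2613, 0.1396]
tcp_rot: [[-0.842, -0.539, 0.004], [-0.539, 0.842, 0.002], [-0.005, -0.001, -1.0]]
force: [-1.6, 1.5, 9.9]
opening: 0.377
grasp_force: 30.0
time_s: 22.55
position: [0.4392, 0.2177, 0.2811]
tcp_rot: [[-0.842, -0.54, 0.01], [-0.54, 0.842, 0.002], [-0.009, -0.003, -1.0]]
force: [0.4, -0.8, -1.0]
opening: 0.551
grasp_force: 0.0
time_s: 22.75
position: [0.436, 0.217, 0.2774]
tcp_rot: [[-0.843, -0.539, 0.0], [-0.539, 0.843, 0.0], [-0.0, 0.0, -1.0]]
force: [0.4, -0.3, -1.1]
opening: 0.448
grasp_force: 0.0
22.75 [0.436  0.217  0.2774]
[308 300  36  21 611] [0.4944 0.2601 0.138 ]
0.65 [95.1, 284.6] 0.64 [131.6, 371.6] [0.6795 0.3096 0.3324]
0.65 [95.1, 284.6] 0.22 [346.2, 326.6] [ 0.367  -0.3563  0.2877]
```

View pics/crop.png

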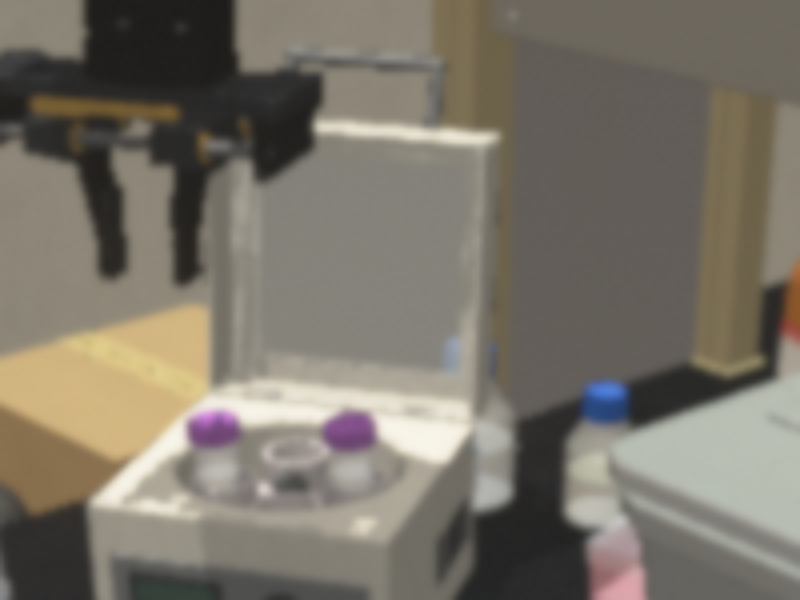

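Both purple caps sit at the same height in the crop ((215,428) and (350,430)), and the bar runs from (287,50) to (440,65). I'll check the clearance behind the lid next.

```bash
cat > g.py <<'E'
from h import *
np.set_printoptions(precision=4,suppress=True)
cs=capture("scene"); cd=capture("side")
for p in [(171,372),(150,310)]: print("scene post",p,atz(cs,p,0))
for p in [(365,480)]: print("side post",p,atz(cd,p,0))
# bar: scene ray vs symmetry plane of centrifuge
C0=np.array([.537,.234,0]); 
for yaw in (31.5,32.6,34):
    y=np.radians(yaw); n=np.array([-np.sin(y),np.cos(y),0]); e=np.array([np.cos(y),np.sin(y),0])
    for p in [(94.5,281),(95.6,282.5)]:
        o,v=ray(cs,p); q=o+v*((C0-o)@n)/(v@n); print(yaw,p,q,"s",(q-C0)@e)
# shelf: orange-ish board underside edge candidates in scene
for p in [(55,400),(75,480),(92,615)]:
    o,v=ray(cs,p); print("shelf edge",p,[ (o+v*((x-o[0])/v[0])).round(3).tolist() for x in (.8,.9,1.0)])
E
python3 g.py
```

```text
scene post (171, 372) [1.1207 0.3671 0.    ]
scene post (150, 310) [1.1075 0.6837 0.    ]
side post (365, 480) [ 0.8096 -0.4504  0.    ]
31.5 (94.5, 281) [0.6745 0.3183 0.3329] s 0.1612662112928742
31.5 (95.6, 282.5) [0.6842 0.3242 0.3278] s 0.1726430460799908
32.6 (94.5, 281) [0.6805 0.3258 0.3309] s 0.17029671219557313
32.6 (95.6, 282.5) [0.6907 0.3323 0.3256] s 0.18240785441115093
34 (94.5, 281) [0.6891 0.3366 0.328 ] s 0.18346981786696107
34 (95.6, 282.5) [0.7    0.344  0.3224] s 0.19666967663291368
shelf edge (55, 400) [[0.8, 0.041, 0.451], [0.9, 0.119, 0.435], [1.0, 0.197, 0.419]]
shelf edge (75, 480) [[0.8, -0.166, 0.437], [0.9, -0.11, 0.419], [1.0, -0.055, 0.401]]
shelf edge (92, 615) [[0.8, -0.419, 0.447], [0.9, -0.391, 0.43], [1.0, -0.364, 0.413]]
```

```bash
python3 -m jog '[{"tx":0,"ty":-2,"tz":-4,"roll":0,"jaw":0},{"tx":0,"ty":-2,"tz":-4,"roll":0,"jaw":0},{"tx":0,"ty":0,"tz":-4.3,"roll":0,"jaw":0},{"tx":-4.5,"ty":0,"tz":0,"roll":0,"jaw":0},{"tx":-4.5,"ty":0,"tz":0,"roll":0,"jaw":0},{"tx":-4.5,"ty":0,"tz":0,"roll":0,"jaw":0},{"tx":-4.5,"ty":0,"tz":0,"roll":0,"jaw":0},{"tx":-4.5,"ty":0,"tz":0,"roll":0,"jaw":0}]'; python3 -m jog '[{"tx":-4.5,"ty":0,"tz":0,"roll":0,"jaw":0},{"tx":-4.6,"ty":0,"tz":0,"roll":0,"jaw":0},{"tx":0,"ty":0,"tz":0,"roll":0,"jaw":0},{"tx":0,"ty":0,"tz":0,"roll":0,"jaw":0}]'; python3 - <<'E'
from h import *
c=capture("scene"); s=read_state(); p=np.array(s["position"])-[.537,.234,0]; print(s["position"],"s",p@[.843,.539,0],p@[-.539,.843,0])
cv2.imwrite("pics/crop2.png",cv2.resize(c["img"][40:190,200:400,::-1],(800,600)))
E
```

```text
time_s: 23.9
position: [0.6494, 0.3061, 0.3997]
tcp_rot: [[-0.842, -0.539, -0.0], [-0.539, 0.842, -0.0], [0.001, 0.0, -1.0]]
force: [0.9, 0.2, 0.5]
opening: 0.005
grasp_force: 0.0
time_s: 24.3
position: [0.7246, 0.3543, 0.3964]
tcp_rot: [[-0.842, -0.539, -0.005], [-0.539, 0.842, -0.002], [0.005, 0.001, -1.0]]
force: [-1.0, 0.3, 0.8]
opening: 0.008
grasp_force: 0.0
[0.72395101 0.35377177 0.39888757] s 0.22215668891433724 0.00020101046868383838
```

View pics/crop2.png

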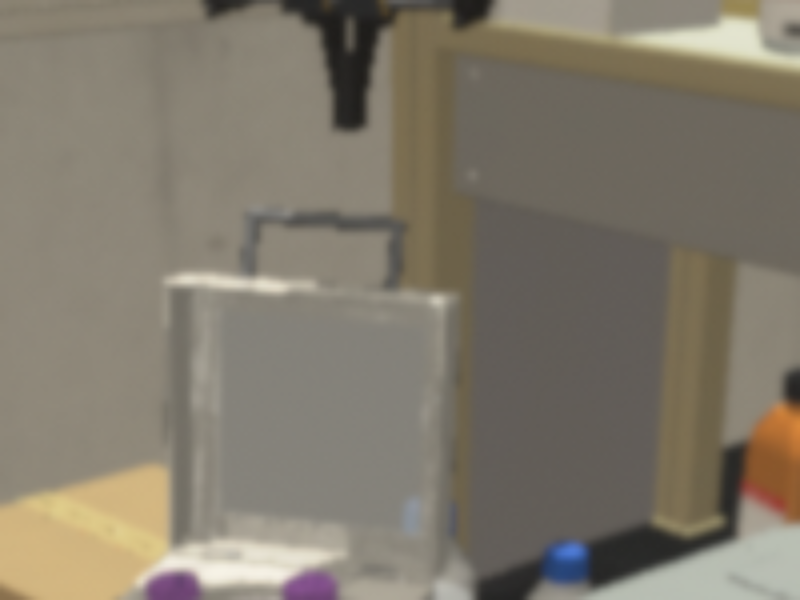

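The fingertip at (348,128) is above and behind the bar, which is centred at about (325,218). Lowering behind the bar.

```bash
python3 -m jog '[{"tx":0,"ty":0,"tz":2.5,"roll":0,"jaw":0},{"tx":0,"ty":0,"tz":2.5,"roll":0,"jaw":0},{"tx":0,"ty":0,"tz":1.5,"roll":0,"jaw":0},{"tx":0,"ty":0,"tz":1.2,"roll":0,"jaw":0},{"tx":0,"ty":0,"tz":0,"roll":0,"jaw":0}]'; python3 -m jog '[{"tx":1,"ty":0,"tz":0,"roll":0,"jaw":0},{"tx":1,"ty":0,"tz":0,"roll":0,"jaw":0},{"tx":1,"ty":0,"tz":0,"roll":0,"jaw":0},{"tx":1,"ty":0,"tz":0,"roll":0,"jaw":0}]';python3 -m jog '[{"tx":1,"ty":0,"tz":0,"roll":0,"jaw":0},{"tx":1,"ty":0,"tz":0,"roll":0,"jaw":0},{"tx":1,"ty":0,"tz":0,"roll":0,"jaw":0},{"tx":1,"ty":0,"tz":0,"roll":0,"jaw":0}]'
```

```text
time_s: 24.85
position: [0.7228, 0.353, 0.3233]
tcp_rot: [[-0.843, -0.539, -0.002], [-0.539, 0.843, -0.001], [0.002, 0.0, -1.0]]
force: [0.0, 0.7, -0.1]
opening: 0.006
grasp_force: 0.0
time_s: 25.25
position: [0.6906, 0.3321, 0.3261]
tcp_rot: [[-0.842, -0.539, 0.004], [-0.539, 0.842, 0.001], [-0.004, -0.001, -1.0]]
force: [0.4, 0.4, -0.5]
opening: 0.005
grasp_force: 0.0
time_s: 25.65
position: [0.6583, 0.3112, 0.3274]
tcp_rot: [[-0.842, -0.539, 0.008], [-0.539, 0.842, 0.003], [-0.009, -0.002, -1.0]]
force: [1.3, 1.7, 1.6]
opening: 0.005
grasp_force: 1.2
```

```bash
cat > k.py <<'E'
from h import *
import sys
c=capture("scene"); s=read_state(); p=np.array(s["position"])-[.537,.234,0]; print(s["time_s"],s["position"],"s",p@[.843,.539,0],"F",s["force"])
for r in landmark_of("scene","lid_handle")[:2]:
    n=np.array([-.539,.843,0]); o,v=ray(c,r["point"]); q=o+v*(([.537,.234,0]-o)@n)/(v@n); q=q-[.537,.234,0]
    print(r["p"],r["point"],"s",q@[.843,.539,0],"z",q[2])
cv2.imwrite("pics/"+sys.argv[1],cv2.resize(c["img"][60:210,180:380,::-1],(800,600)))
E
python3 k.py crop3.png
```

```text
25.7 [0.65683449 0.31029598 0.32743585] s 0.14214400728162527 F [ 1.55688396 -0.76950802  0.52091361]
0.83 [93.2, 279.0] s 0.15454429006646872 z 0.3373372244824309
```

View pics/crop3.png

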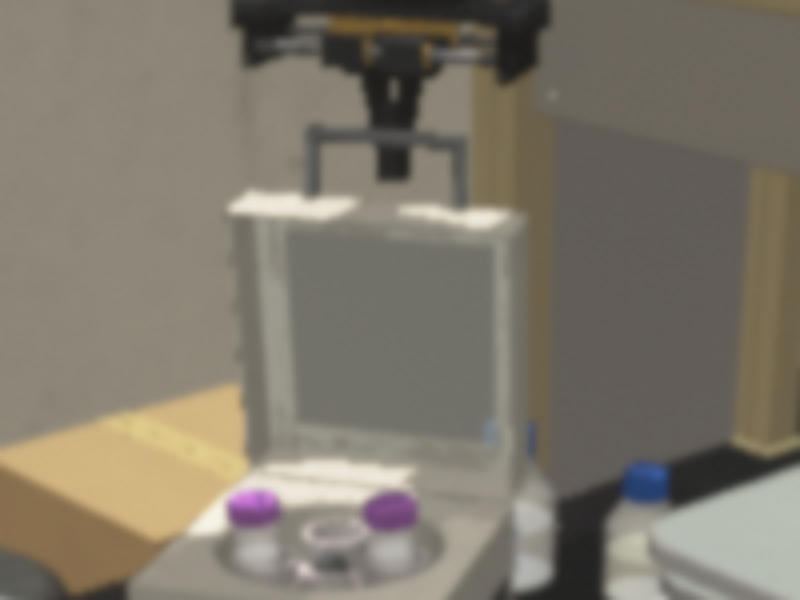

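The finger at (393,160) is against the back of the bar (row ~135), and the lid has started to tip forward. I'll keep pushing along the arc.

```bash
python3 -m jog '[{"tx":1,"ty":0,"tz":0,"roll":0,"jaw":0},{"tx":1,"ty":0,"tz":0,"roll":0,"jaw":0},{"tx":1,"ty":0,"tz":0,"roll":0,"jaw":0},{"tx":1,"ty":0,"tz":0,"roll":0,"jaw":0},{"tx":1,"ty":0,"tz":0,"roll":0,"jaw":0},{"tx":1,"ty":0,"tz":0,"roll":0,"jaw":0},{"tx":1,"ty":0,"tz":0,"roll":0,"jaw":0},{"tx":1,"ty":0,"tz":0,"roll":0,"jaw":0}]'; python3 -m jog '[{"tx":1,"ty":0,"tz":0.1,"roll":0,"jaw":0},{"tx":1,"ty":0,"tz":0.2,"roll":0,"jaw":0},{"tx":1,"ty":0,"tz":0.2,"roll":0,"jaw":0},{"tx":1,"ty":0,"tz":0.3,"roll":0,"jaw":0},{"tx":1,"ty":0,"tz":0.3,"roll":0,"jaw":0},{"tx":1,"ty":0,"tz":0.4,"roll":0,"jaw":0},{"tx":1,"ty":0,"tz":0.5,"roll":0,"jaw":0},{"tx":1,"ty":0,"tz":0.5,"roll":0,"jaw":0}]'; python3 k.py crop4.png
```

```text
time_s: 26.55
position: [0.5886, 0.2673, 0.3227]
tcp_rot: [[-0.842, -0.539, -0.001], [-0.539, 0.842, -0.0], [0.001, 0.001, -1.0]]
force: [1.7, 2.0, -1.0]
opening: 0.007
grasp_force: 1.0
time_s: 27.35
position: [0.5218, 0.2243, 0.2981]
tcp_rot: [[-0.842, -0.539, 0.001], [-0.539, 0.842, 0.0], [-0.001, -0.0, -1.0]]
force: [2.0, 1.6, -1.5]
opening: 0.002
grasp_force: 1.4
27.4 [0.51959801 0.22331999 0.29716243] s -0.02042640399387167 F [-0.5928091  -1.03367439 -0.93236505]
0.78 [125.1, 250.7] s -0.045050203766718845 z 0.3057108751356221
```

```bash
python3 -m jog '[{"tx":-0.5,"ty":0,"tz":-2,"roll":0,"jaw":0},{"tx":0,"ty":0,"tz":-2.5,"roll":0,"jaw":0},{"tx":1.3,"ty":0,"tz":0,"roll":0,"jaw":0},{"tx":1.3,"ty":0,"tz":0,"roll":0,"jaw":0},{"tx":0,"ty":0,"tz":1.2,"roll":0,"jaw":0},{"tx":0,"ty":0,"tz":1,"roll":0,"jaw":0},{"tx":0,"ty":0,"tz":0,"roll":0,"jaw":0}]'; python3 k.py crop5.png;  python3 -m jog '[{"tx":1,"ty":0,"tz":0.8,"roll":0,"jaw":0},{"tx":1,"ty":0,"tz":0.8,"roll":0,"jaw":0}]'; python3 k.py crop5.png
```

```text
time_s: 28.15
position: [0.5021, 0.2117, 0.3206]
tcp_rot: [[-0.842, -0.539, -0.007], [-0.539, 0.842, -0.005], [0.009, 0.0, -1.0]]
force: [-1.3, -1.3, 4.6]
opening: 0.005
grasp_force: 1.8
28.2 [0.50342227 0.21253956 0.32061774] s -0.03987320153760545 F [-0.64117977 -0.47180173  2.70910702]
0.62 [127.7, 253.0] s -0.03215005539214097 z 0.2963195317608829
time_s: 28.45
position: [0.4878, 0.2024, 0.305]
tcp_rot: [[-0.842, -0.539, -0.001], [-0.539, 0.842, -0.001], [0.001, -0.0, -1.0]]
force: [-1.7, -1.5, 2.8]
opening: 0.005
grasp_force: 1.6
28.5 [0.48553294 0.2015675  0.30324174] s -0.06086784344060232 F [-0.45579391 -1.25835585 -0.12025602]
0.6 [206.9, 261.0] s -0.0035602872990917974 z 0.08363465929096503
```

View pics/crop5.png

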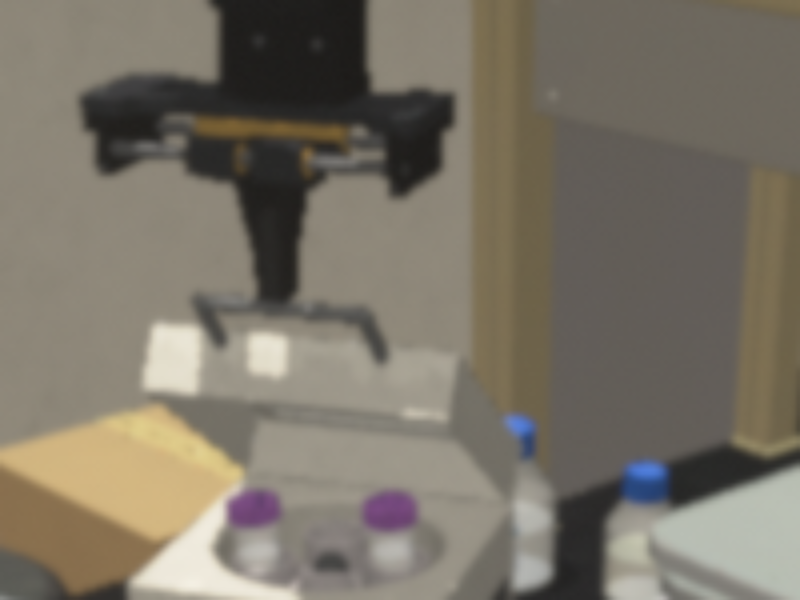

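The fingertip at (275,298) rests on the bar, and the lid is at about 45°. I'll follow the arc down.

```bash
python3 -m jog '[{"tx":1,"ty":0,"tz":1,"roll":0,"jaw":0},{"tx":1,"ty":0,"tz":1.1,"roll":0,"jaw":0},{"tx":1,"ty":0,"tz":1.3,"roll":0,"jaw":0},{"tx":1,"ty":0,"tz":1.5,"roll":0,"jaw":0}]'; python3 -m jog '[{"tx":0.8,"ty":0,"tz":1.4,"roll":0,"jaw":0},{"tx":0.7,"ty":0,"tz":1.5,"roll":0,"jaw":0},{"tx":0.6,"ty":0,"tz":1.4,"roll":0,"jaw":0},{"tx":0.4,"ty":0,"tz":1.4,"roll":0,"jaw":0},{"tx":0.3,"ty":0,"tz":1,"roll":0,"jaw":0},{"tx":0.1,"ty":0,"tz":0.7,"roll":0,"jaw":0},{"tx":0,"ty":0,"tz":0,"roll":0,"jaw":0}]'; python3 k.py crop6.png
```

```text
time_s: 28.95
position: [0.4548, 0.181, 0.256]
tcp_rot: [[-0.842, -0.539, 0.001], [-0.539, 0.842, -0.0], [-0.001, -0.001, -1.0]]
force: [0.3, -1.6, 0.6]
opening: 0.003
grasp_force: 0.8
time_s: 29.65
position: [0.4297, 0.1655, 0.1813]
tcp_rot: [[-0.842, -0.539, -0.002], [-0.539, 0.842, 0.0], [0.001, 0.001, -1.0]]
force: [0.8, 0.1, -0.2]
opening: 0.003
grasp_force: 0.0
29.7 [0.43010245 0.16555283 0.1818723 ] s -0.12700766480114406 F [ 0.1806523   0.11767366 -0.03189583]
0.75 [198.0, 243.8] s -0.107514608370453 z 0.15235651350776175
```

```bash
python3 -m jog '[{"tx":0,"ty":0,"tz":0.3,"roll":0,"jaw":0},{"tx":0,"ty":0,"tz":0.2,"roll":0,"jaw":0},{"tx":0,"ty":0,"tz":0,"roll":0,"jaw":0}]'; python3 -m jog '[{"tx":0,"ty":0,"tz":0.3,"roll":0,"jaw":0},{"tx":0,"ty":0,"tz":0,"roll":0,"jaw":0}]'
```

```text
time_s: 30.05
position: [0.4308, 0.1656, 0.1797]
tcp_rot: [[-0.842, -0.539, 0.003], [-0.539, 0.842, 0.0], [-0.003, -0.001, -1.0]]
force: [-4.1, -0.3, 16.4]
opening: 0.002
grasp_force: 8.3
time_s: 30.25
position: [0.4309, 0.1656, 0.1791]
tcp_rot: [[-0.842, -0.539, 0.005], [-0.539, 0.842, 0.0], [-0.004, -0.002, -1.0]]
force: [-7.7, -1.8, 38.3]
opening: 0.0
grasp_force: 19.0
```

The finger met a firm stop at bar height 0.155–0.156, which is where the closed lid should sit. Backing off for a final check.

```bash
python3 -m jog '[{"tx":0,"ty":0,"tz":-2,"roll":0,"jaw":0},{"tx":0,"ty":0,"tz":-4,"roll":0,"jaw":0},{"tx":0,"ty":0,"tz":-5,"roll":0,"jaw":0},{"tx":0,"ty":0,"tz":0,"roll":0,"jaw":0},{"tx":0,"ty":0,"tz":0,"roll":0,"jaw":0},{"tx":0,"ty":0,"tz":0,"roll":0,"jaw":0}]'; python3 k.py crop7.png; python3 -c "
from rig import *
capture('wrist');print([(r['p'],r['point']) for r in landmark_of('wrist','lid_handle')[:2]])
from h import *
c=capture('wrist');s=read_state();print([(r['p'],atz(c,r['point'],.156,s)-[.537,.234,0]) for r in landmark_of('wrist','lid_handle')[:2]])
print(hand_in())"
```

```text
time_s: 30.85
position: [0.4288, 0.1653, 0.2836]
tcp_rot: [[-0.842, -0.539, -0.002], [-0.539, 0.842, -0.0], [0.002, 0.001, -1.0]]
force: [0.6, -1.0, -0.4]
opening: 0.014
grasp_force: 0.0
30.9 [0.42860009 0.16521713 0.28310409] s -0.12845509407688763 F [-0.09186349 -0.1462431  -0.41974087]
0.71 [200.0, 241.3] s -0.12209245243463032 z 0.15355574534044325
[(0.78, [238.5, 319.0])]
[(0.57, array([-0.1061395 , -0.06952285,  0.156     ]))]
the job is handed in; nothing more can be done
None
```

The job is handed in at about 31 s: both large tubes are home in opposite wells, the lid is pressed to its closed stop (handle at about 0.154 m, expected 0.156 m), and the slim tube was left in the rack; hand_in() gave no verdict.

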